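# Level the desk riser under load

## Robot

A 7-joint arm with a two-finger parallel gripper is mounted at the origin on the work surface. World frame = base frame: x ahead of the robot, y to its left, z up, the work surface at z = 0. Lengths are in m, angles in rad, forces in N, time in s.
With the tool pointing down it reaches from about 0.4 to 0.85 m from the base axis. Payload 10.4 kg.
Tool frame: the origin (TCP) lies between the finger pads; the fingertips stand 8 mm ahead of it and the grasp point (between the pads) lies 11 mm behind it; z points along the fingers, x is the direction in which the jaws open and shut, and the axes are right-handed (so a half turn about z gives the same grasp; the last joint's range is limited). The gripper opens to 85 mm and grips with 20 to 120 N. Pads are 22 mm wide; open, the fingers measure 114 mm over their backs; the gripper's body (76 mm by 85 mm) begins 54 mm behind the grasp point. The pads swing forward as they close: fully open they stand 13 mm farther back than shut.
Start: joints at [-1.355, 0.332, -0.065, 1.46, 0.022, 1.35, -0.088], TCP at [0.148, 0.607, 0.239] pointing down, gripper open.
Joint ranges: [-2.6, 2.6], [-0.5, 2.12], [-1.47, 1.34], [0.16, 2.42], [-1.27, 4.41], [0.06, 2.06], [-2.6, 2.6]. Speed limits (rad/s): [2.22, 2.22, 2.79, 2.79, 3.14, 3.14, 3.14].

## Interface

Orientations are given as [roll, pitch, yaw] about the fixed x, y, z axes, in that order (R = Rz(yaw) Ry(pitch) Rx(roll)).
In Python, from rig import robot gives the robot as it stands. The module is installed in compiled form; this text tells all that it offers.
- The arm moves only by the tool move_arm, never from a script. Its argument "commands" is one flat list of numbers, 7 for each row, row after row: the shift along the tool's x, y, z in mm, then the turn, a rotation vector about the tool's x, y, z in rad, then the closure, from 0 (fully open) to 1 (shut). A call has exactly 5 rows; each row shifts and turns the commanded pose from where the row before left it, along the tool's axes as they then stand; what a row does not reach is not made up. A row lasts 1/12 s, in which the tool goes at most 41.7 mm and 7.16 degrees, less where a joint would pass 70% of its speed; a pose out of reach is approached as far as the arm can. A call is refused whole if a number of a shift passes 41.7 or a number of a turn 0.125, either way. A call with a gripper value outside its range is refused whole. The fingers move at their own pace and stop on an object; the grip force is fixed at half the most. Time passes only in rows, so rows that do not move let the fingers close, or fill a call up. It gives the time, the measured TCP pose, the force and the opening at its end, in the units of the state.
- robot.sense(): the state, without advancing time (a new reading comes with each control period).
- robot.camera(name): name is "scene" or "top" or "wrist"; returns the picture (420x560x3 uint8, red, green, blue); there is no depth.
- robot.calibration(name): a dict with "fx", "fy", "cx", "cy" (pixels), "world_from_camera" (4x4, takes a point from camera to world coordinates). Camera axes: x right, y down, z forward; pixel columns grow to the right and rows downward; lengths in m; the calibration is good to about 2 mm. The wrist camera is an equidistant fisheye: a pixel r from the principal point sees the ray r / f radians off the axis. A picture is of the moment at which its call begins: read the wrist's pose just before it. calibration takes no time and is no camera call; for the wrist camera it gives the pose at the moment of the call.
- robot.finish_job(): hands the job in, once; it reports no verdict.
The state is a dict: "time_s": time; "joints": joint angles; "joint_vel": joint speeds; "joint_efforts": joint torques, N m; "ee_pos": TCP position; "tool_rot": TCP orientation; "ft_force": force on the tool from outside, world axes, zero at the start; "torque": the same for the moment, N m; "opening": finger opening in m.
Only numpy, scipy, OpenCV 4.12 (cv2) and the standard library are available. Lean on these libraries where they do the work, as an engineer would, in place of code of your own. Each camera call takes 0.05 s, during which the arm holds its last target. There are 200 camera calls.

## Task

Level the wooden desk riser: turn the red knob of its levelling foot until the bubble of the yellow spirit level stands in the middle between the two black rings while the level is pressed down hard enough to seat the springy board on its frame (unpressed, the board rides up at the foot end and the reading is false). Finish while holding: keep the fingers pressing down on top of the spirit level, with the board seated and the bubble centred. Leave the level lying along the board, and leave the globe, mug and notebook where they are.

Things in the scene. Friction and masses are not known exactly. Their poses are not given: they have to be found in the camera images.
- riser: Fixed desk riser, about 170 x 390 x 105 mm. Origin on the desk under the middle of the board; its y axis runs along the board from the two pivot legs (y = -140 mm) to the levelling foot (screw axis at y = +215 mm), x across. The dark wooden board is 170 mm wide (x) and 295 mm long (y = -150 to +145 mm), its top about 98 mm above the desk.
- knob_grip (a point): Centre of the red fluted round knob on the levelling screw: diameter 44 mm over the flutes, from 14 mm below to 14 mm above this point, axis vertical, 126 mm above the desk; it does not rise as it turns. A white mark on top shows its turning; this point's axes are the riser's and do not turn. Nothing stands within 60 mm of the axis at knob height; the board's end edge is 70 mm away and lower.
- foot (a point): Rubber levelling foot on the desk, 56 mm wide, under the knob. Turning the knob CLOCKWISE seen from above raises this end of the board by 8 mrad of tilt per rad, so the bubble moves 4.8 mm per rad towards the foot. The knob turns stiffly (0.06 N m) and stays where it is left. At the start this end is too low: 1.2 to 2.8 rad clockwise are needed, well within the travel.
- board (a joint): How far the springy board has ridden up off its frame, turning about the pivot legs' end: 0 = seated on the frame, 0.02 rad = fully up (as it is unless loaded); a single reading is noisy. About 5 N pressed down on the press pad seats it, 8 to 15 N is a good push. While it is up the bubble stands 12 mm farther towards the foot end than when seated.
- board_mid (a point): Middle of the top face of the board, axes as the board (y along it to the foot end, tilting with it).
- level: Loose yellow and aluminium spirit level lying along the board, 240 mm long (its y axis, +y towards the levelling foot), 24 mm wide (x), 40 mm high, 0.25 kg. Origin at the centre of its underside. Two solid yellow blocks (from 38 to 120 mm either side of the middle, full 40 mm height), between them the clear vial, 18 mm diameter, axis 28 mm above the underside.
- press_pad (a point): Place to press: middle of the flat top of the level's yellow block nearer to the levelling foot, 79 mm from the level's middle; the block's top is 82 x 24 mm.
- vial_mid (a point): Middle of the vial, between the two black rings, 28 mm above the level's underside.
- bubble (a joint): Position of the dark green bubble (17 mm long) along the vial, m: 0 = centred between the two black rings (at +-12.5 mm), positive = towards the levelling foot (level's +y). It climbs to the high end, 0.6 mm per mrad of tilt, limited to +-26 mm, and settles within about 1.5 s.
- globe: Small desk globe on a white foot, 133 mm tall, 72 mm wide, loose, bystander. Origin at the centre of its underside.
- mug: White mug, 76 mm wide, 85 mm tall, loose, bystander. Origin at the centre of its underside.
- notebook: Grey notebook, 130 x 180 x 22 mm, lying flat, loose, bystander. Origin at the centre of its underside.
Not all that is in view belongs to the job. There is more than one size of the level; the job needs the largest.

How it is judged:
At the end, for the whole second after the job is handed in: The fingers keep pressing on the spirit level with more than 2.5 N, the board is seated on its frame (within 3 mrad), the bubble stands within 3 mm of the middle, and the level lies at rest flat on the board and along it (within 0.25 rad), all through the last second (value of joint bubble between -0.003 and 0.003 m and value of joint board below 0.003 rad and contact force between the fingers and level above 2.5 N and angle between the y axis of level and the y axis of board_mid, either way round below 0.25 rad and z of level in the frame of board_mid between -0.006 and 0.006 m and linear speed of level below 0.02 m/s); the arm keeps its last pose, push and grip.
It fails at once if the globe, mug or notebook is pushed more than 30 mm (distance of any of globe, mug, notebook from where it was at the start of the episode above 0.03 m).
It fails at once if the globe or mug is tipped over (angle between any of globe, mug's own z axis and vertical above 0.5 rad).
It fails at once if the spirit level is tipped over (angle between level's own z axis and vertical above 0.5 rad).
It also fails if it takes over 67 s, if anything falls off the work surface, if the arm or the gripper's body presses on something with over 40 N, if the wrist force passes 120 N, or if a joint passes its speed limit or range.

## Working session

There is one attempt and no reset: what is moved stays moved. The work goes in short steps, Python scripts to look and compute and a tool call to move; the robot and the scene stay as the last step left them, time stands still between calls to the robot, and variables do not carry over. Pictures are saved under pics/ and viewed, about 8 in all and at most 12, crops included, and the job is handed in when it is done.

Besides the shell and the picture viewer there is one more tool, called after "Emit:" as name(argument=value, ...) on one line, values as JSON. move_arm: Moves the arm, as the interface text tells. Its arguments: {"type":"object","properties":{"commands":{"type":"array"}},"required":["commands"]}

```bash
mkdir -p pics; python3 - <<'E'
from rig import robot
import cv2,numpy as np
s=robot.sense();print({k:np.round(v,3).tolist() for k,v in s.items()})
for n in("scene","top"):
    cv2.imwrite(f"pics/{n}0.png",robot.camera(n)[:,:,::-1])
    c=robot.calibration(n);print(n,c["fx"],c["fy"],c["cx"],c["cy"]);print(np.round(c["world_from_camera"],3))
E
```

```text
{'time_s': 0.0, 'joints': [-1.355, 0.333, -0.065, 1.461, 0.022, 1.35, -0.089], 'joint_vel': [-0.0, 0.001, 0.0, -0.001, -0.001, 0.002, -0.0], 'joint_efforts': [0.001, -62.544, 0.05, -39.16, 0.016, 0.01, 0.0], 'ee_pos': [0.148, 0.607, 0.239], 'tool_rot': [3.142, 0.001, 1.332], 'ft_force': [-0.096, 0.135, -0.285], 'torque': [0.025, 0.065, -0.024], 'opening': 0.085}
scene 407.12008098592173 407.12008098592173 280.08636455772097 206.77790747162726
[[ 0.703  0.592 -0.394  0.969]
 [ 0.711 -0.589  0.385 -0.375]
 [-0.004 -0.551 -0.835  1.001]
 [ 0.     0.     0.     1.   ]]
top 526.938760152424 526.938760152424 275.9991384131331 201.39485206352407
[[ 0.017 -0.995  0.095  0.44 ]
 [-1.    -0.016  0.002  0.023]
 [-0.    -0.095 -0.995  1.379]
 [ 0.     0.     0.     1.   ]]
```

View pics/scene0.png

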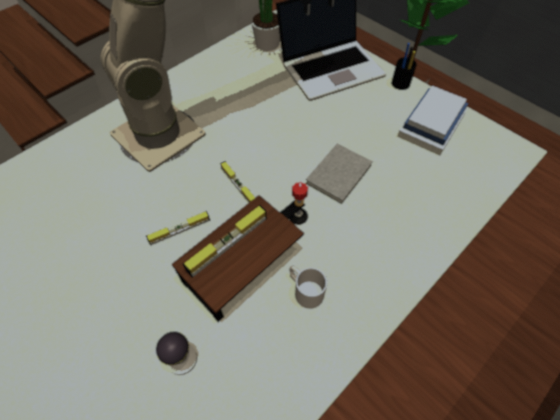

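View pics/top0.png

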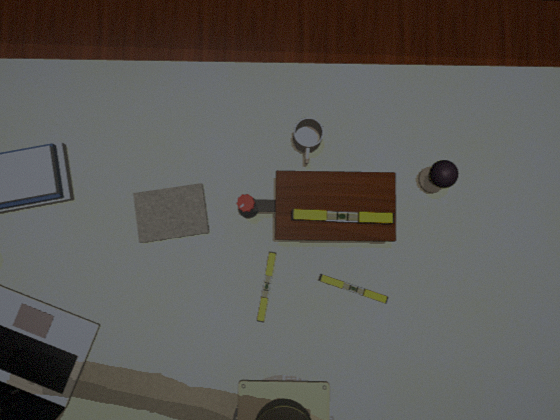

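The scene view shows the riser with the long level on its board, the red knob at about (300,190), the mug at (311,287), the globe at (173,348) and the notebook at (340,172). In the top view the knob is near (246,202), the level runs from (293,215) to (392,217), and the two smaller levels lie on the desk. I'll enlarge the top view next.

```bash
python3 - <<'E'
import cv2
i=cv2.imread("pics/top0.png")[155:255,225:405]
cv2.imwrite("pics/topc.png",cv2.convertScaleAbs(cv2.resize(i,None,fx=4.4,fy=4.4,interpolation=cv2.INTER_CUBIC),alpha=1.6))
E
cat > h.py <<'E'
from rig import robot
import numpy as np, cv2
def ray(n,u,v,z):
    c=robot.calibration(n);T=np.array(c["world_from_camera"])
    d=T[:3,:3]@[(u-c["cx"])/c["fx"],(v-c["cy"])/c["fy"],1];o=T[:3,3]
    return o+d*(z-o[2])/d[2]
def proj(n,p):
    c=robot.calibration(n);T=np.linalg.inv(np.array(c["world_from_camera"]))
    q=T[:3,:3]@np.array(p)+T[:3,3]
    if n!="wrist": return np.array([c["cx"]+c["fx"]*q[0]/q[2],c["cy"]+c["fy"]*q[1]/q[2]])
    r=np.hypot(q[0],q[1]);th=np.arctan2(r,q[2]);return np.array([c["cx"]+c["fx"]*th*q[0]/r,c["cy"]+c["fy"]*th*q[1]/r])
def wray(u,v,z):
    c=robot.calibration("wrist");T=np.array(c["world_from_camera"])
    a=np.array([(u-c["cx"])/c["fx"],(v-c["cy"])/c["fy"]]);t=np.hypot(*a)
    d=T[:3,:3]@[*(a/t*np.sin(t)),np.cos(t)];o=T[:3,3]
    return o+d*(z-o[2])/d[2]
E
```

```text
(no output)
```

View pics/topc.png

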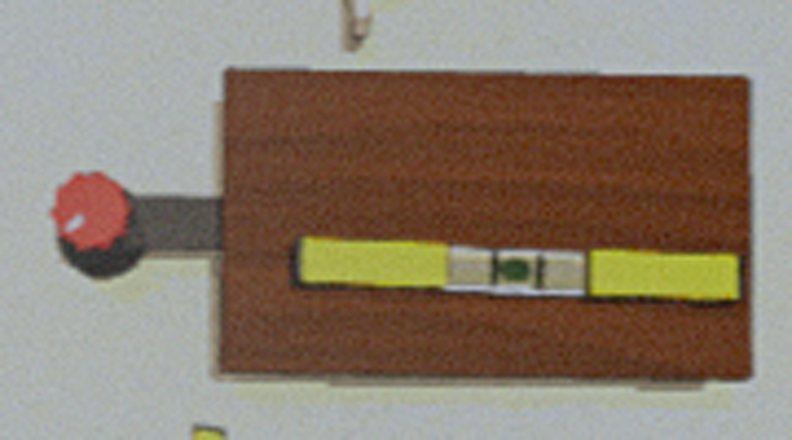

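The crop shows the knob top centred at (91,212), with its white mark pointing down-left. The foot-side yellow block spans x 300–449, y 238–289. The rings are at 494 and 542 and the bubble at about 515, so unpressed it reads about +1.5 mm. Seated it would be about -10.5 mm, which means about 2.2 rad clockwise.

```bash
python3 - <<'E'
from h import *
f=lambda x,y,z:np.round(ray("top",225+x/4.4,155+y/4.4,z),4)
print("knob",f(91,212,.14),"pad",f(374,263.5,.139),"far",f(664,274,.139))
print("board",[f(*p,.098).tolist() for p in((226,70),(748,76),(750,378),(219,372))])
print("knob scene chk",proj("scene",f(91,212,.14)))
s=robot.sense();print(s["joints"],robot.calibration("wrist"))
E
```

```text
knob [0.5534 0.0973 0.14  ] pad [ 0.5283 -0.0548  0.139 ] far [ 0.5252 -0.2101  0.139 ]
board [[0.638, 0.0263, 0.098], [0.6394, -0.2649, 0.098], [0.4714, -0.2651, 0.098], [0.4699, 0.0274, 0.098]]
knob scene chk [298.0846437  187.91622971]
[-1.35461683  0.33281467 -0.06471581  1.46082756  0.02160142  1.34990216
 -0.0885169 ] {'fx': 325.19226210127806, 'fy': 325.19226210127806, 'cx': 274.09136856440614, 'cy': 212.9397480327347, 'world_from_camera': array([[ 0.2372737 ,  0.91959945,  0.31311026,  0.06729088],
       [ 0.97144221, -0.22424329, -0.07755634,  0.62724702],
       [-0.0011079 ,  0.3225706 , -0.94654476,  0.37349086],
       [ 0.        ,  0.        ,  0.        ,  1.        ]])}
```

Emit:
move_arm(commands=[-20, 25.7, -4, 0, 0, 0, 0, -20, 25.7, -4, 0, 0, 0, 0, -20, 25.7, 0, 0, 0, 0, 0, -20, 25.7, 0, 0, 0, 0, 0, -20, 25.7, 0, 0, 0, 0, 0])

```text
time_s: 0.52
ee_pos: [0.2497, 0.4782, 0.247]
tool_rot: [-3.141, 0.0, 1.332]
ft_force: [0.9, -0.1, 0.1]
opening: 0.0855
```

Emit:
move_arm(commands=[-20, 25.7, 0, 0, 0, 0, 0, -20, 25.7, 0, 0, 0, 0, 0, -20, 25.7, 0, 0, 0, 0, 0, -20, 25.7, 0, 0, 0, 0, 0, -20, 25.7, 0, 0, 0, 0, 0])

```text
time_s: 0.93
ee_pos: [0.3509, 0.3506, 0.2471]
tool_rot: [-3.141, 0.0, 1.332]
ft_force: [0.3, 0.3, 0.1]
opening: 0.0853
```

Emit:
move_arm(commands=[-20, 25.7, 0, 0, 0, 0, 0, -20, 25.7, 0, 0, 0, 0, 0, -20, 25.7, 0, 0, 0, 0, 0, -20, 25.7, 0, 0, 0, 0, 0, -20, 25.7, 0, 0, 0, 0, 0])

```text
time_s: 1.35
ee_pos: [0.452, 0.2231, 0.2472]
tool_rot: [-3.141, 0.0, 1.332]
ft_force: [0.5, 0.3, -0.4]
opening: 0.0853
```

Emit:
move_arm(commands=[-20, 25.7, 0, 0, 0, 0, 0, -20, 25.7, 0, 0, 0, 0, 0, -20, 25.7, 0, 0, 0, 0, 0, -20, 25.7, 0, 0, 0, 0, 0, 0, 0, 0, 0, 0, 0, 0])

```text
time_s: 1.77
ee_pos: [0.5351, 0.1159, 0.2471]
tool_rot: [3.14, 0.002, 1.324]
ft_force: [-0.3, -0.9, 0.4]
opening: 0.0855
```

```bash
python3 - <<'E'
from h import *
s=robot.sense();print({k:np.round(v,3).tolist() for k,v in s.items()})
i=robot.camera("wrist");cv2.imwrite("pics/w1.png",i[:,:,::-1])
print(proj("wrist",[.554,.098,.14]))
E
```

```text
{'time_s': 1.767, 'joints': [-0.677, 0.155, 0.424, 1.679, -0.063, 1.321, 1.082], 'joint_vel': [-0.046, -0.028, -0.071, 0.031, -0.002, 0.01, -0.108], 'joint_efforts': [-1.552, -41.852, 0.958, -39.693, -0.803, -0.139, 1.585], 'ee_pos': [0.535, 0.116, 0.247], 'tool_rot': [3.14, 0.002, 1.324], 'ft_force': [-0.293, -0.942, 0.447], 'torque': [-0.073, 0.057, -0.008], 'opening': 0.086}
[254.80199986 242.43637693]
```

View pics/w1.png

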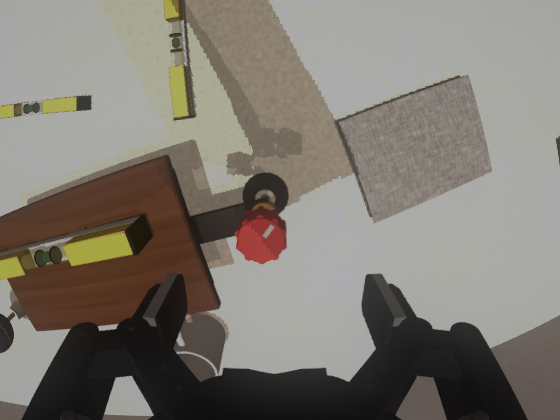

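The wrist view shows the knob top centred at about (261,240), with the fingers either side below it and nothing near. I'll compare this with the top-camera estimate.

```bash
python3 - <<'E'
from h import *
i=robot.camera("wrist")
h=cv2.cvtColor(i,cv2.COLOR_RGB2HSV);m=((h[...,0]<8)|(h[...,0]>172))&(h[...,1]>170)&(h[...,2]>90)
n,l,st,c=cv2.connectedComponentsWithStats(m.astype(np.uint8));k=1+np.argmax(st[1:,4]);print(st[k],c[k])
print(wray(*c[k],.137),wray(261,240,.14))
s=robot.sense();print(s["ee_pos"],s["tool_rot"],s["joints"])
t=robot.camera("top");print(proj("top",[.554,.098,.14]))
h=cv2.cvtColor(t,cv2.COLOR_RGB2HSV);m=((h[...,0]<8)|(h[...,0]>172))&(h[...,1]>130)&(h[...,2]>90);m[:150]=0
n,l,st,c=cv2.connectedComponentsWithStats(m.astype(np.uint8));k=1+np.argmax(st[1:,4]);print(st[k],c[k])
E
```

```text
[247 223  16   7  52] [254.44230769 224.90384615]
[0.53918704 0.10377007 0.137     ] [0.55204933 0.10598567 0.14      ]
[0.53265912 0.12124993 0.24681272] [-3.14096951e+00  7.92272372e-04  1.32920230e+00] [-0.68120156  0.1528853   0.41787476  1.68107276 -0.06340829  1.32202354
  1.07722986]
[245.39711688 202.93511315]
[250 196   4  10  22] [251.45454545 200.5       ]
```

Emit:
move_arm(commands=[-8.3, 13, 0, 0, 0, 0, 0, -8.3, 13, 0, 0, 0, 0, 0, 0, 0, 20, 0, 0, 0, 0, 0, 0, 30, 0, 0, 0, 0, 0, 0, 0, 0, 0, 0, 0])

```text
time_s: 2.33
ee_pos: [0.5507, 0.1013, 0.1924]
tool_rot: [-3.135, 0.003, 1.334]
ft_force: [-1.7, -0.2, -1.6]
opening: 0.0854
```

Emit:
move_arm(commands=[0, 0, 0, 0, 0, 0, 0, 0, 0, 0, 0, 0, 0, 0, 0, 0, 0, 0, 0, 0, 0, 0, 0, 0, 0, 0, 0, 0, 0, 0, 0, 0, 0, 0, 0])

```text
time_s: 2.75
ee_pos: [0.5541, 0.1006, 0.1984]
tool_rot: [3.14, -0.001, 1.332]
ft_force: [0.6, -0.4, 0.3]
opening: 0.0853
```

```bash
python3 - <<'E'
from h import *
s=robot.sense();print(s["ee_pos"],s["tool_rot"])
print(proj("wrist",[.554,.099,.14]),proj("wrist",s["ee_pos"]))
i=robot.camera("wrist");cv2.imwrite("pics/w2.png",cv2.resize(i[180:420,130:430,::-1],None,fx=2,fy=2))
E
```

```text
[0.5541297  0.10058113 0.19836617] [ 3.14035475e+00 -1.09249145e-03  1.33227007e+00]
[270.81548236 238.27608908] [273.10452333 285.47055151]
```

View pics/w2.png

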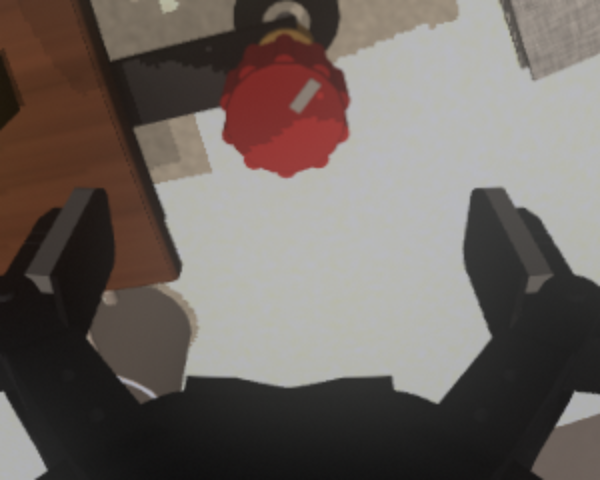

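The knob top is at full-frame (273.5,237.5), within 3 px of the prediction and midway between the fingers. I'll descend and grip.

Emit:
move_arm(commands=[0, 0, 20, 0, 0, 0, 0, 0, 0, 20, 0, 0, 0, 0, 0, 0, 20, 0, 0, 0, 0, 0, 0, 20, 0, 0, 0, 0, 0, 0, 0, 0, 0, 0, 0])

```text
time_s: 3.22
ee_pos: [0.5517, 0.1, 0.114]
tool_rot: [-3.137, 0.003, 1.332]
ft_force: [-1.1, 0.1, -0.8]
opening: 0.0853
```

Emit:
move_arm(commands=[0, 0, 0, 0, 0, 0, 0, 0, 0, 0, 0, 0, 0, 1, 0, 0, 0, 0, 0, 0, 1, 0, 0, 0, 0, 0, 0, 1, 0, 0, 0, 0, 0, 0, 1])

```text
time_s: 3.63
ee_pos: [0.5541, 0.0997, 0.1183]
tool_rot: [3.14, 0.0, 1.332]
ft_force: [-9.2, -23.2, 26.7]
opening: 0.0386
```

Emit:
move_arm(commands=[0, 0, 0, 0, 0, 0, 1, 0, 0, 0, 0, 0, 0, 1, 0, 0, 0, 0, 0, 0, 1, 0, 0, 0, 0, 0, 0, 1, 0, 0, 0, 0, 0, 0, 1])

```text
time_s: 4.05
ee_pos: [0.5541, 0.0996, 0.1186]
tool_rot: [3.141, -0.0, 1.331]
ft_force: [-3.4, -3.4, 8.2]
opening: 0.0386
```

Emit:
move_arm(commands=[0, 0, 0, 0, 0, 0.11, 1, 0, 0, 0, 0, 0, 0.11, 1, 0, 0, 0, 0, 0, 0.11, 1, 0, 0, 0, 0, 0, 0.11, 1, 0, 0, 0, 0, 0, 0.11, 1])

```text
time_s: 4.47
ee_pos: [0.5544, 0.1, 0.1186]
tool_rot: [3.141, -0.002, 0.776]
ft_force: [-1.5, -1.5, 6.5]
opening: 0.0388
```

Emit:
move_arm(commands=[0, 0, 0, 0, 0, 0.11, 1, 0, 0, 0, 0, 0, 0.11, 1, 0, 0, 0, 0, 0, 0.11, 1, 0, 0, 0, 0, 0, 0.11, 1, 0, 0, 0, 0, 0, 0.11, 1])

```text
time_s: 4.88
ee_pos: [0.555, 0.1004, 0.1186]
tool_rot: [-3.142, -0.003, 0.227]
ft_force: [2.2, -0.5, 2.7]
opening: 0.0388
```

```bash
python3 - <<'E'
from h import *
s=robot.sense();print({k:np.round(v,3).tolist() for k,v in s.items()})
i=robot.camera("wrist");j=robot.camera("top")
a=cv2.resize(i[60:420,:,::-1],(560,360));b=cv2.resize(j[190:240,220:400,::-1],(720,200))
o=np.zeros((565,720,3),np.uint8);o[:360,:560]=a;o[365:]=b;cv2.imwrite("pics/m1.png",o)
E
```

```text
{'time_s': 4.883, 'joints': [-0.766, 0.331, 0.602, 1.8, -0.211, 1.072, 0.139], 'joint_vel': [-0.182, 0.038, 0.227, 0.009, -0.093, 0.004, -1.234], 'joint_efforts': [1.028, -47.938, 6.136, -32.052, -0.077, 0.827, 2.496], 'ee_pos': [0.555, 0.1, 0.119], 'tool_rot': [-3.142, -0.003, 0.227], 'ft_force': [2.179, -0.527, 2.713], 'torque': [-0.108, -0.617, 0.103], 'opening': 0.039}
```

View pics/m1.png

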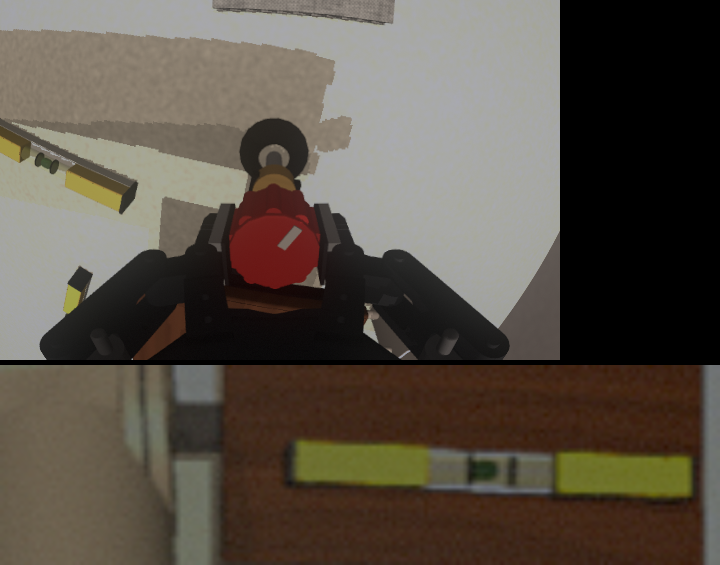

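The white mark has turned with the jaws, so there is no slip. The bubble has moved about 9 px towards the foot, from +1.5 to about +5.5 mm and still settling. I'll continue to 2.2 rad.

Emit:
move_arm(commands=[0, 0, 0, 0, 0, 0.11, 1, 0, 0, 0, 0, 0, 0.11, 1, 0, 0, 0, 0, 0, 0.11, 1, 0, 0, 0, 0, 0, 0.11, 1, 0, 0, 0, 0, 0, 0.11, 1])

```text
time_s: 5.4
ee_pos: [0.5556, 0.1003, 0.1186]
tool_rot: [-3.14, -0.004, -0.319]
ft_force: [5.9, -0.8, 2.2]
opening: 0.0386
```

Emit:
move_arm(commands=[0, 0, 0, 0, 0, 0.11, 1, 0, 0, 0, 0, 0, 0.11, 1, 0, 0, 0, 0, 0, 0.11, 1, 0, 0, 0, 0, 0, 0.11, 1, 0, 0, 0, 0, 0, 0.11, 1])

```text
time_s: 5.82
ee_pos: [0.5561, 0.0999, 0.1186]
tool_rot: [-3.137, -0.003, -0.87]
ft_force: [8.9, -2.3, 0.4]
opening: 0.0382
```

Emit:
move_arm(commands=[0, 0, 0, 0, 0, 0, 1, 0, 0, 0, 0, 0, 0, 1, 0, 0, 0, 0, 0, 0, 1, 0, 0, 0, 0, 0, 0, 1, 0, 0, 0, 0, 0, 0, 1])

```text
time_s: 6.23
ee_pos: [0.5561, 0.0999, 0.1187]
tool_rot: [-3.137, -0.003, -0.865]
ft_force: [8.9, -1.4, 1.7]
opening: 0.0387
```

Emit:
move_arm(commands=[0, 0, 0, 0, 0, 0, 1, 0, 0, 0, 0, 0, 0, 1, 0, 0, 0, 0, 0, 0, 1, 0, 0, 0, 0, 0, 0, 1, 0, 0, 0, 0, 0, 0, 1])

```text
time_s: 6.65
ee_pos: [0.5561, 0.1, 0.1187]
tool_rot: [-3.137, -0.003, -0.864]
ft_force: [7.2, -2.7, 1.2]
opening: 0.0384
```

Emit:
move_arm(commands=[0, 0, 0, 0, 0, 0, 1, 0, 0, 0, 0, 0, 0, 1, 0, 0, 0, 0, 0, 0, 1, 0, 0, 0, 0, 0, 0, 1, 0, 0, 0, 0, 0, 0, 1])

```text
time_s: 7.07
ee_pos: [0.5561, 0.0999, 0.1187]
tool_rot: [-3.137, -0.003, -0.865]
ft_force: [9.7, -2.2, 1.2]
opening: 0.0382
```

Emit:
move_arm(commands=[0, 0, 0, 0, 0, 0, 1, 0, 0, 0, 0, 0, 0, 1, 0, 0, 0, 0, 0, 0, 1, 0, 0, 0, 0, 0, 0, 1, 0, 0, 0, 0, 0, 0, 1])

```text
time_s: 7.48
ee_pos: [0.5561, 0.0999, 0.1186]
tool_rot: [-3.137, -0.003, -0.865]
ft_force: [9.5, -2.2, 0.8]
opening: 0.0386
```

```bash
cat >> h.py <<'E'
def bub(n,name,pv=(.5268,-.1335),L=.09,up=.13):
    "rectified strip: 0.2 mm/px along y (left=+y), average of 4 frames; vial centre approx pv"
    im=np.mean([robot.camera(n).astype(float) for _ in range(4)],0)
    ys=np.arange(.045,-.045,-.0002);xs=np.arange(.02,-.02,-.0002)
    g=np.array([[proj(n,[pv[0]+x,pv[1]+y,up]) for y in ys] for x in xs],np.float32)
    r=cv2.remap(im.astype(np.float32),g[...,0],g[...,1],cv2.INTER_CUBIC)
    r=np.clip(r*1.7,0,255).astype(np.uint8)[:,:,::-1];return r
E
python3 - <<'E'
from h import *
s=robot.sense();print(np.round(s["joints"],2),s["ee_pos"],s["tool_rot"])
r=np.vstack([bub("top",""),bub("scene","")]);cv2.imwrite("pics/b1.png",cv2.resize(r,None,fx=1.7,fy=1.4))
E
```

```text
[-0.92  0.38  0.81  1.81 -0.31  1.08 -0.87] [0.55608414 0.09992101 0.11863664] [-3.13735546 -0.00337824 -0.86453475]Traceback (most recent call last):
  File "<stdin>", line 3, in <module>
  File "h.py", line 21, in bub
    g=np.array([[proj(n,[pv[0]+x,pv[1]+y,up]) for y in ys] for x in xs],np.float32)
                 ~~~~^^^^^^^^^^^^^^^^^^^^^^^^
  File "h.py", line 8, in proj
    c=robot.calibration(n);T=np.linalg.inv(np.array(c["world_from_camera"]))
ValueError: time passes only in moves, steps and waits
```

```bash
python3 - <<'E'
t=open("h.py").read();i=t.index("def bub")
open("h.py","w").write(t[:i]+'''def bub(n,pv=(.5268,-.1335),up=.128):
    "rectified strip 90x40 mm: 0.2 mm/px, left=+y, mean of 4 frames"
    c=np.float32([proj(n,[pv[0]+x,pv[1]+y,up]) for x,y in((.02,.045),(.02,-.045),(-.02,-.045),(-.02,.045))])
    H=cv2.getPerspectiveTransform(c,np.float32([[0,0],[450,0],[450,200],[0,200]]))
    im=np.mean([robot.camera(n).astype(np.float32) for _ in range(4)],0)
    return np.clip(1.7*cv2.warpPerspective(im,H,(450,200),flags=cv2.INTER_CUBIC),0,255).astype(np.uint8)[:,:,::-1]
''')
E
python3 - <<'E'
from h import *
r=np.vstack([bub("top"),bub("scene")]);cv2.imwrite("pics/b1.png",cv2.resize(r,None,fx=1.7,fy=1.4))
E
```

```text
(no output)
```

View pics/b1.png

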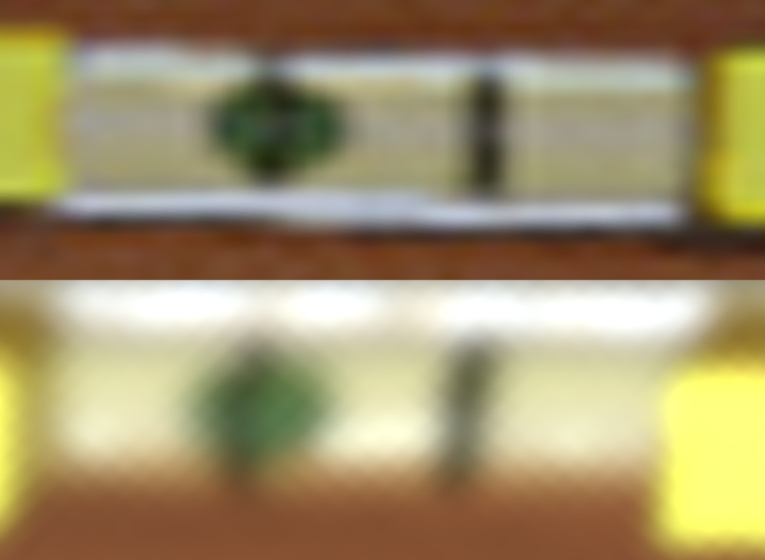

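The rings are at 270 and 487 (midpoint 378.5) and the bubble is at 277.5, so it reads +11.6 mm unpressed against a target of +12. I'll add 0.1 rad, then release, lift and rotate for pressing.

Emit:
move_arm(commands=[0, 0, 0, 0, 0, 0.1, 1, 0, 0, 0, 0, 0, 0, 1, 0, 0, 0, 0, 0, 0, 1, 0, 0, 0, 0, 0, 0, 1, 0, 0, 0, 0, 0, 0, 0])

```text
time_s: 8.5
ee_pos: [0.5545, 0.1002, 0.1179]
tool_rot: [-3.14, -0.001, -0.964]
ft_force: [-0.4, 0.6, -0.3]
opening: 0.0496
```

Emit:
move_arm(commands=[0, 0, 0, 0, 0, 0, 0, 0, 0, 0, 0, 0, 0, 0, 0, 0, 0, 0, 0, 0, 0, 0, 0, 0, 0, 0, 0, 0, 0, 0, 0, 0, 0, 0, 0])

```text
time_s: 8.92
ee_pos: [0.5536, 0.1004, 0.1172]
tool_rot: [3.141, 0.0, -0.967]
ft_force: [-0.5, -0.2, 0.5]
opening: 0.0853
```

Emit:
move_arm(commands=[0, 0, 0, 0, 0, 0, 0, 0, 0, -10, 0, 0, 0, 0, 0, 0, -25, 0, 0, 0, 0, 0, 0, -30, 0, 0, 0, 0, 0, 0, -25, 0, 0, 0, 0])

```text
time_s: 9.33
ee_pos: [0.5538, 0.0999, 0.2095]
tool_rot: [-3.141, -0.0, -0.969]
ft_force: [1.3, 0.7, 0.8]
opening: 0.0857
```

Emit:
move_arm(commands=[0, 0, 0, 0, 0, -0.12, 1, 0, 0, 0, 0, 0, -0.12, 1, 0, 0, 0, 0, 0, -0.12, 1, 0, 0, 0, 0, 0, -0.12, 1, 0, 0, 0, 0, 0, -0.12, 1])

```text
time_s: 9.75
ee_pos: [0.5538, 0.1002, 0.2082]
tool_rot: [-3.141, -0.0, -0.362]
ft_force: [-0.7, 0.3, -0.7]
opening: 0.0257
```

Emit:
move_arm(commands=[0, 0, 0, 0, 0, -0.12, 1, 0, 0, 0, 0, 0, -0.12, 1, 0, 0, 0, 0, 0, -0.12, 1, 0, 0, 0, 0, 0, -0.12, 1, 0, 0, 0, 0, 0, -0.12, 1])

```text
time_s: 10.17
ee_pos: [0.5538, 0.1001, 0.2081]
tool_rot: [3.142, -0.001, 0.238]
ft_force: [-0.5, -0.1, 0.1]
opening: -0.0001
```

Emit:
move_arm(commands=[0, 0, 0, 0, 0, -0.12, 1, 0, 0, 0, 0, 0, -0.12, 1, 0, 0, 0, 0, 0, -0.12, 1, 0, 0, 0, 0, 0, -0.12, 1, 0, 0, 0, 0, 0, -0.12, 1])

```text
time_s: 10.58
ee_pos: [0.5538, 0.1001, 0.2081]
tool_rot: [3.141, -0.0, 0.838]
ft_force: [0.4, 0.3, 0.4]
opening: -0.0
```

Emit:
move_arm(commands=[0, 0, 0, 0, 0, -0.12, 1, 0, 0, 0, 0, 0, -0.12, 1, 0, 0, 0, 0, 0, -0.12, 1, 0, 0, 0, 0, 0, -0.12, 1, 0, 0, 0, 0, 0, 0, 1])

```text
time_s: 11.0
ee_pos: [0.5539, 0.1001, 0.2081]
tool_rot: [3.141, -0.0, 1.317]
ft_force: [0.8, 0.3, -0.1]
opening: -0.0001
```

Emit:
move_arm(commands=[0, 0, 0, 0, 0, 0, 1, 0, 0, 0, 0, 0, 0, 1, 0, 0, 0, 0, 0, 0, 1, 0, 0, 0, 0, 0, 0, 1, 0, 0, 0, 0, 0, 0, 1])

```text
time_s: 11.42
ee_pos: [0.5537, 0.1003, 0.2073]
tool_rot: [-3.142, -0.0, 1.311]
ft_force: [0.8, 0.4, -0.2]
opening: -0.0002
```

```bash
python3 - <<'E'
from h import *
s=robot.sense();print(np.round(s["joints"],2),s["ee_pos"],s["tool_rot"],s["ft_force"],s["opening"])
y=s["tool_rot"][2];d=np.array([.528,-.054])-s["ee_pos"][:2]
print(1000*(d@[np.cos(y),np.sin(y)]),1000*(d@[np.sin(y),-np.cos(y)]))
E
```

```text
[-0.73  0.23  0.55  1.7  -0.12  1.25  1.15] [0.55368804 0.10033694 0.20731043] [-3.14155016e+00 -2.32395370e-05  1.31092848e+00] [ 0.83152672  0.42979475 -0.19841917] -0.0001533712583730973
-155.75553174652654 14.831779307729942
```

Emit:
move_arm(commands=[-26, 2.5, 0, 0, 0, 0, 1, -26, 2.5, 0, 0, 0, 0, 1, -26, 2.5, 0, 0, 0, 0, 1, -26, 2.5, 0, 0, 0, 0, 1, -26, 2.5, 0, 0, 0, 0, 1])

```text
time_s: 11.83
ee_pos: [0.5322, -0.0298, 0.2073]
tool_rot: [3.142, -0.0, 1.311]
ft_force: [0.1, 1.2, 0.2]
opening: -0.0002
```

Emit:
move_arm(commands=[-26, 2.3, 0, 0, 0, 0, 1, 0, 0, 20, 0, 0, 0, 1, 0, 0, 20, 0, 0, 0, 1, 0, 0, 0, 0, 0, 0, 1, 0, 0, 0, 0, 0, 0, 1])

```text
time_s: 12.25
ee_pos: [0.5276, -0.0542, 0.167]
tool_rot: [-3.14, 0.001, 1.312]
ft_force: [-0.1, 0.2, 0.6]
opening: 0.0001
```

Emit:
move_arm(commands=[0, 0, 0, 0, 0, 0, 1, 0, 0, 0, 0, 0, 0, 1, 0, 0, 0, 0, 0, 0, 1, 0, 0, 0, 0, 0, 0, 1, 0, 0, 0, 0, 0, 0, 1])

```text
time_s: 12.67
ee_pos: [0.5283, -0.0541, 0.1677]
tool_rot: [3.141, -0.0, 1.312]
ft_force: [0.0, -0.1, -0.0]
opening: -0.0002
```

```bash
python3 - <<'E'
from h import *
s=robot.sense();print(s["ee_pos"],s["tool_rot"],s["ft_force"],s["joints"])
i=robot.camera("wrist");j=robot.camera("scene")
o=np.zeros((600,560,3),np.uint8);o[:360]=i[60:,:,::-1]
o[360:]=cv2.resize(j[180:300,150:430,::-1],(560,240));cv2.imwrite("pics/p1.png",cv2.convertScaleAbs(o,alpha=1.3))
E
```

```text
[ 0.52833777 -0.05413163  0.16771265] [ 3.14104191e+00 -4.38971513e-04  1.31222760e+00] [ 0.0340613  -0.07002296 -0.03498634] [-0.55399188  0.19549861  0.64102969  1.83270978 -0.12776002  1.15389366
  1.44197036]
```

View pics/p1.png

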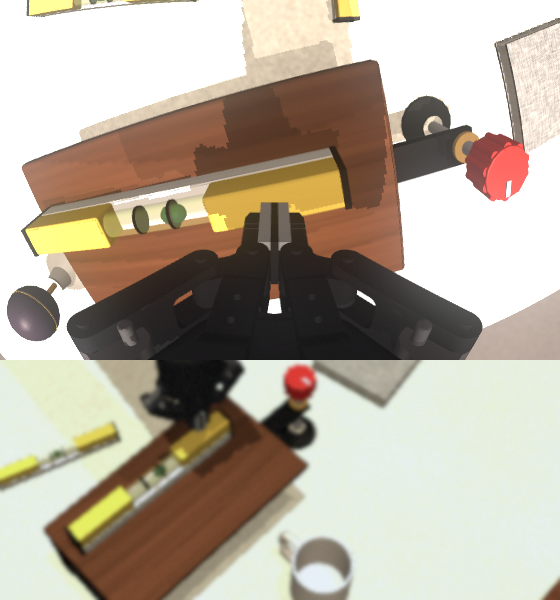

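The closed fingertips are over the foot-side yellow block, and the wrist camera sees the vial and both rings clearly. I'll descend gently.

Emit:
move_arm(commands=[0, 0, 4, 0, 0, 0, 1, 0, 0, 4, 0, 0, 0, 1, 0, 0, 3, 0, 0, 0, 1, 0, 0, 2, 0, 0, 0, 1, 0, 0, 0, 0, 0, 0, 1])

```text
time_s: 13.18
ee_pos: [0.5277, -0.0543, 0.1536]
tool_rot: [-3.141, 0.0, 1.312]
ft_force: [-0.2, -0.4, -0.6]
opening: 0.0003
```

Emit:
move_arm(commands=[0, 0, 1, 0, 0, 0, 1, 0, 0, 1, 0, 0, 0, 1, 0, 0, 1, 0, 0, 0, 1, 0, 0, 0, 0, 0, 0, 1, 0, 0, 0, 0, 0, 0, 1])

```text
time_s: 13.6
ee_pos: [0.5281, -0.0543, 0.1513]
tool_rot: [-3.142, -0.0, 1.312]
ft_force: [0.3, 0.7, 0.8]
opening: -0.0003
```

Emit:
move_arm(commands=[0, 0, 1, 0, 0, 0, 1, 0, 0, 1, 0, 0, 0, 1, 0, 0, 1, 0, 0, 0, 1, 0, 0, 0, 0, 0, 0, 1, 0, 0, 0, 0, 0, 0, 1])

```text
time_s: 14.02
ee_pos: [0.5283, -0.0539, 0.1484]
tool_rot: [3.141, -0.001, 1.312]
ft_force: [0.5, 2.7, 3.2]
opening: -0.0001
```

Emit:
move_arm(commands=[0, 0, 1, 0, 0, 0, 1, 0, 0, 1, 0, 0, 0, 1, 0, 0, 0, 0, 0, 0, 1, 0, 0, 0, 0, 0, 0, 1, 0, 0, 0, 0, 0, 0, 1])

```text
time_s: 14.43
ee_pos: [0.5283, -0.0542, 0.1464]
tool_rot: [3.141, -0.0, 1.312]
ft_force: [1.1, 1.4, 3.5]
opening: -0.0
```

Contact: the force is rising along the soft spring. I'll continue down until the board is stiff.

Emit:
move_arm(commands=[0, 0, 1, 0, 0, 0, 1, 0, 0, 1, 0, 0, 0, 1, 0, 0, 0, 0, 0, 0, 1, 0, 0, 0, 0, 0, 0, 1, 0, 0, 0, 0, 0, 0, 1])

```text
time_s: 14.85
ee_pos: [0.5285, -0.0541, 0.1456]
tool_rot: [3.141, -0.001, 1.312]
ft_force: [-5.4, 4.1, 18.1]
opening: -0.0002
```

Emit:
move_arm(commands=[0, 0, 0.5, 0, 0, 0, 1, 0, 0, 0, 0, 0, 0, 1, 0, 0, 0, 0, 0, 0, 1, 0, 0, 0, 0, 0, 0, 1, 0, 0, 0, 0, 0, 0, 1])

```text
time_s: 15.27
ee_pos: [0.5286, -0.0541, 0.1455]
tool_rot: [3.141, -0.002, 1.312]
ft_force: [-6.7, 5.0, 21.5]
opening: -0.0
```

Emit:
move_arm(commands=[0, 0, 0.5, 0, 0, 0, 1, 0, 0, 0, 0, 0, 0, 1, 0, 0, 0, 0, 0, 0, 1, 0, 0, 0, 0, 0, 0, 1, 0, 0, 0, 0, 0, 0, 1])

```text
time_s: 15.68
ee_pos: [0.5287, -0.0541, 0.1453]
tool_rot: [3.141, -0.002, 1.312]
ft_force: [-8.1, 3.1, 27.1]
opening: 0.0001
```

The board is seated, with z stopped at 0.1454. I'll back off to a moderate push and read the bubble.

Emit:
move_arm(commands=[0, 0, -0.6, 0, 0, 0, 1, 0, 0, -0.6, 0, 0, 0, 1, 0, 0, 0, 0, 0, 0, 1, 0, 0, 0, 0, 0, 0, 1, 0, 0, 0, 0, 0, 0, 1])

```text
time_s: 16.1
ee_pos: [0.5285, -0.0541, 0.1456]
tool_rot: [3.141, -0.001, 1.312]
ft_force: [-5.0, 3.4, 16.4]
opening: 0.0002
```

Emit:
move_arm(commands=[0, 0, 0, 0, 0, 0, 1, 0, 0, 0, 0, 0, 0, 1, 0, 0, 0, 0, 0, 0, 1, 0, 0, 0, 0, 0, 0, 1, 0, 0, 0, 0, 0, 0, 1])

```text
time_s: 16.52
ee_pos: [0.5284, -0.0541, 0.1456]
tool_rot: [3.141, -0.001, 1.312]
ft_force: [-4.8, 3.2, 15.7]
opening: 0.0002
```

Emit:
move_arm(commands=[0, 0, 0, 0, 0, 0, 1, 0, 0, 0, 0, 0, 0, 1, 0, 0, 0, 0, 0, 0, 1, 0, 0, 0, 0, 0, 0, 1, 0, 0, 0, 0, 0, 0, 1])

```text
time_s: 16.93
ee_pos: [0.5285, -0.0541, 0.1457]
tool_rot: [3.141, -0.001, 1.312]
ft_force: [-4.2, 3.6, 16.8]
opening: -0.0002
```

Emit:
move_arm(commands=[0, 0, 0, 0, 0, 0, 1, 0, 0, 0, 0, 0, 0, 1, 0, 0, 0, 0, 0, 0, 1, 0, 0, 0, 0, 0, 0, 1, 0, 0, 0, 0, 0, 0, 1])

```text
time_s: 17.35
ee_pos: [0.5284, -0.0541, 0.1456]
tool_rot: [3.141, -0.001, 1.312]
ft_force: [-4.5, 3.9, 17.3]
opening: -0.0002
```

```bash
python3 - <<'E'
from h import *
a=bub("scene");b=bub("top")
F=[];im=[]
for _ in range(4): im.append(robot.camera("wrist").astype(np.float32));F.append(robot.sense()["ft_force"][2])
print(np.round(F,1),robot.sense()["ee_pos"])
c=np.clip(np.mean(im,0),0,255).astype(np.uint8)[:,:,::-1]
p=[proj("wrist",[.5268,-.133+d,.126]) for d in(.0125,0,-.0125)];print(np.round(p,1))
u,v=np.int32(p[1]);w=cv2.resize(c[v-35:v+35,u-80:u+80],(640,280),interpolation=cv2.INTER_CUBIC)
o=np.vstack([cv2.resize(w,(640,280)),cv2.resize(a[40:160],(640,150)),cv2.resize(b[40:160],(640,150))]);cv2.imwrite("pics/f1.png",o);print(u,v)
E
```

```text
[16.8 16.3 17.3 16.3] [ 0.52845989 -0.05415347  0.14565184]
[[162.  287.5]
 [144.2 291. ]
 [127.4 294.2]]
144 291
```

View pics/f1.png

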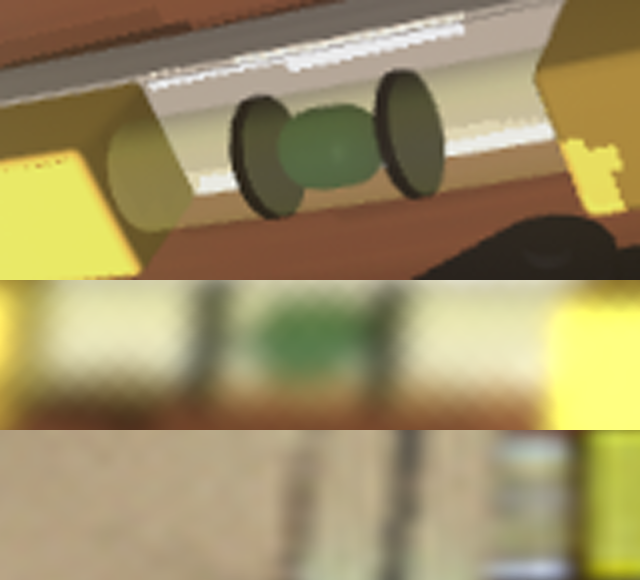

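In the scene strip the rings are at 208 and 382 (midpoint 295) and the bubble is at about 307, with left towards the foot. In the wrist crop the rings are at 268 and 410 (midpoint 339) and the bubble is at about 331, with right towards the foot. Both put the bubble about 1 to 1.7 mm short of centre. I'll check this numerically for margin.

```bash
python3 - <<'E'
from h import *
im=cv2.imread("pics/f1.png")
s=im[280:430].astype(float)
g=(s[...,1]-s[...,2])  # green minus red
p=np.clip(g[30:95].mean(0)-0,0,None);p[:150]=0;p[450:]=0;x=np.arange(640);m=p>p.max()*.5
print("bubble edges scene",x[m].min(),x[m].max(),(x*p).sum()/p.sum())
gr=s[5:30].sum(2).mean(0)  # ring tops
gb=s[85:110].sum(2).mean(0)
for q in(gr,gb,s[5:110].sum(2).mean(0)): print("rings",150+q[150:250].argmin(),350+q[350:430].argmin())
w=im[:280].astype(float);g=w[...,1]-w[...,2];m=(g>15);m[:,:220]=0;m[:,450:]=0
n,l,st,c=cv2.connectedComponentsWithStats(m.astype(np.uint8));k=1+np.argmax(st[1:,4]);print("wrist",st[k],c[k])
E
```

```text
bubble edges scene 263 362 311.1036556814128
rings 214 388
rings 201 379
rings 210 380
wrist [ 282  116   85   70 4428] [322.18744354 153.28748871]
```

The estimates range from -1 to -2.3 mm, too close to the limit. I'll fit a projected model of the rings and bubble to the sharp wrist image.

```bash
python3 - <<'E'
from h import *
c=robot.calibration("wrist");T=np.linalg.inv(np.array(c["world_from_camera"]));f=c["fx"]
def P(p):
    q=p@T[:3,:3].T+T[:3,3];r=np.hypot(q[:,0],q[:,1]);k=f*np.arctan2(r,q[:,2])/r
    return np.c_[c["cx"]+k*q[:,0],c["cy"]+k*q[:,1]]
im=np.mean([robot.camera("wrist").astype(np.float32) for _ in range(4)],0).astype(np.uint8)[:,:,::-1]
u0,v0=100,262;S=8
crop=cv2.resize(im[v0:v0+60,u0:u0+95],None,fx=S,fy=S,interpolation=cv2.INTER_CUBIC)
t=np.linspace(0,2*np.pi,120);yaw=.0 # level axis
a=np.array([-(.5252-.5283)/.1553,1,0]);a[0]=.0031/.1553;a/=np.linalg.norm(a);b=np.array([a[1],-a[0],0]);z=np.array([0,0,1.])
from scipy.optimize import least_squares
# measured ring ellipse extents in full px: from f1 crop (u=64+x/4, v=256+y/4)
obs=np.array([64+232/4,64+305/4,256+95/4,256+218/4, 64+376/4,64+445/4,256+70/4,256+200/4])
def ring(o,s,R): return P(o+a*s+R*(np.cos(t)[:,None]*b+np.sin(t)[:,None]*z))
def ext(q): return [q[:,0].min(),q[:,0].max(),q[:,1].min(),q[:,1].max()]
def pr(x): return np.r_[ext(ring(x[:3],-.0125,x[3])),ext(ring(x[:3],.0125,x[3]))]
r=least_squares(lambda x:np.r_[pr(x)-obs,(x[2]-.1262)/.002],[.5268,-.133,.1262,.0095],x_scale=.001);o=r.x[:3];print(r.x,np.round(r.fun,2))
g=np.random.default_rng(0).normal(size=(3000,3));g/=np.linalg.norm(g,axis=1)[:,None]
def hull(s,rad,dz=0): return cv2.convexHull(np.float32(P(o+dz*z+a*s+g@np.array([a*.0085,b*rad,z*rad]))))[:,0]
for s in(-.004,-.003,-.002,-.001,0,.001): print(s,[np.round((np.array(ext(hull(s,rr,dz)))-[64,64,256,256])*4) .tolist() for rr,dz in((.0065,0),(.0055,.002))])
two=[]
for s in(-.002,0):
    k=crop.copy()
    for q in(ring(o,-.0125,r.x[3]),ring(o,.0125,r.x[3])): cv2.polylines(k,[np.int32((q-[u0,v0]+.5)*S)],True,(255,0,0),1)
    cv2.polylines(k,[np.int32((hull(s,.0065)-[u0,v0]+.5)*S)],True,(0,0,255),1)
    two.append(k[:290])
cv2.imwrite("pics/fit.png",np.vstack(two))
E
```

```text
[ 0.52826535 -0.13044801  0.12620701  0.00976788] [ 0.51 -0.45 -0.14  0.72  0.8  -0.97 -0.52 -0.02  0.  ]
-0.004 [[264.0, 369.0, 106.0, 193.0], [261.0, 363.0, 120.0, 194.0]]
-0.003 [[270.0, 374.0, 105.0, 192.0], [266.0, 369.0, 119.0, 193.0]]
-0.002 [[275.0, 380.0, 104.0, 192.0], [272.0, 375.0, 118.0, 193.0]]
-0.001 [[281.0, 386.0, 103.0, 191.0], [277.0, 381.0, 117.0, 192.0]]
0 [[286.0, 392.0, 102.0, 190.0], [283.0, 387.0, 116.0, 191.0]]
0.001 [[292.0, 398.0, 101.0, 189.0], [288.0, 393.0, 115.0, 190.0]]
```

View pics/fit.png

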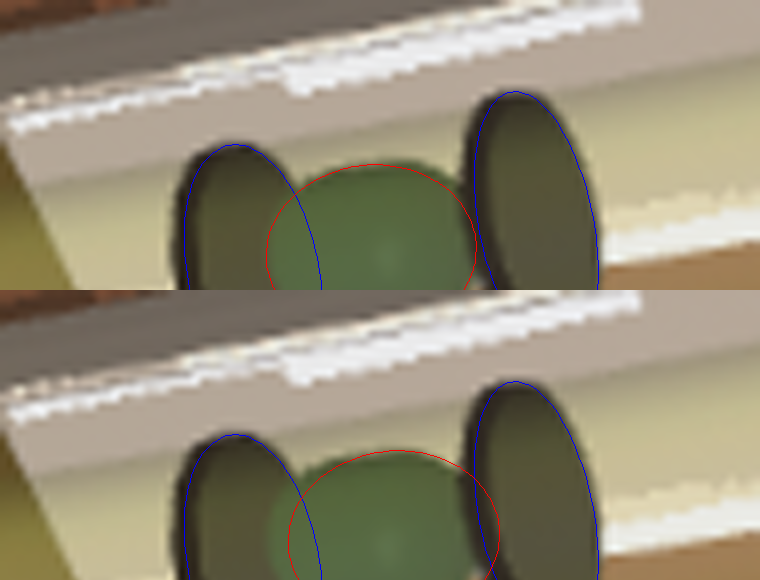

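The model fit puts the bubble's left edge at about -2 mm, or about -1.5 mm allowing for ring thickness. That is inside the limit but with a thin margin, and there is plenty of time. I'll add about 0.35 rad, regripping the knob a half-turn from the release angle so the pads sit in the same flutes.

Emit:
move_arm(commands=[0, 0, -2, 0, 0, 0, 1, 0, 0, -10, 0, 0, 0, 1, 0, 0, -25, 0, 0, 0, 1, 0, 0, -25, 0, 0, 0, 1, 0, 0, 0, 0, 0, 0, 1])

```text
time_s: 18.57
ee_pos: [0.5297, -0.0554, 0.2108]
tool_rot: [3.137, -0.001, 1.311]
ft_force: [1.5, -0.8, 0.3]
opening: -0.0001
```

Emit:
move_arm(commands=[31, -3, 0, 0, 0, 0, 0, 31, -3, 0, 0, 0, 0, 0, 31, -3, 0, 0, 0, 0, 0, 31, -3, 0, 0, 0, 0, 0, 32, -3, 0, 0, 0, 0, 0])

```text
time_s: 18.98
ee_pos: [0.5533, 0.1009, 0.2063]
tool_rot: [-3.141, 0.001, 1.311]
ft_force: [1.1, -0.5, -0.1]
opening: 0.0607
```

Emit:
move_arm(commands=[0, 0, 0, 0, 0, -0.12, 0, 0, 0, 0, 0, 0, -0.12, 0, 0, 0, 0, 0, 0, -0.12, 0, 0, 0, 0, 0, 0, -0.12, 0, 0, 0, 0, 0, 0, -0.12, 0])

```text
time_s: 19.4
ee_pos: [0.5532, 0.0997, 0.2062]
tool_rot: [-3.14, 0.001, 1.917]
ft_force: [0.0, 0.4, 0.2]
opening: 0.0853
```

Emit:
move_arm(commands=[0, 0, 0, 0, 0, -0.12, 0, 0, 0, 0, 0, 0, -0.12, 0, 0, 0, 0, 0, 0, -0.02, 0, 0, 0, 0, 0, 0, 0, 0, 0, 0, 0, 0, 0, 0, 0])

```text
time_s: 19.82
ee_pos: [0.5534, 0.0999, 0.2064]
tool_rot: [-3.141, 0.0, 2.168]
ft_force: [0.2, 0.4, -0.5]
opening: 0.0853
```

Emit:
move_arm(commands=[0, 0, 0, 0, 0, 0, 0, 0, 0, 0, 0, 0, 0, 0, 0, 0, 0, 0, 0, 0, 0, 0, 0, 0, 0, 0, 0, 0, 0, 0, 0, 0, 0, 0, 0])

```text
time_s: 20.23
ee_pos: [0.5535, 0.1004, 0.2065]
tool_rot: [3.142, -0.0, 2.172]
ft_force: [-0.4, -0.7, -0.3]
opening: 0.0856
```

```bash
python3 - <<'E'
from h import *
s=robot.sense();print(np.round(s["joints"],2),s["ee_pos"],s["tool_rot"],s["opening"])
y=s["tool_rot"][2];d=np.array([.5538,.1004])-s["ee_pos"][:2]
print(1000*(d@[np.cos(y),np.sin(y)]),1000*(d@[np.sin(y),-np.cos(y)]))
E
```

```text
[-0.65  0.22  0.45  1.7  -0.1   1.25  1.99] [0.55352244 0.1003539  0.20649512] [ 3.14155068e+00 -3.09551768e-05  2.17153278e+00] 0.08557833153854746
-0.1188615673037286 0.2550253343293781
```

Aligned. I'll descend 89 mm, grip, turn 0.35 and release.

Emit:
move_arm(commands=[0, 0, 25, 0, 0, 0, 0, 0, 0, 25, 0, 0, 0, 0, 0, 0, 25, 0, 0, 0, 0, 0, 0, 14, 0, 0, 0, 0, 0, 0, 0, 0, 0, 0, 0])

```text
time_s: 20.65
ee_pos: [0.5516, 0.1, 0.1143]
tool_rot: [-3.137, -0.001, 2.172]
ft_force: [-0.4, 0.1, -0.4]
opening: 0.0861
```

Emit:
move_arm(commands=[0, 0, 0, 0, 0, 0, 0, 0, 0, 0, 0, 0, 0, 1, 0, 0, 0, 0, 0, 0, 1, 0, 0, 0, 0, 0, 0, 1, 0, 0, 0, 0, 0, 0, 1])

```text
time_s: 21.07
ee_pos: [0.5551, 0.0992, 0.1189]
tool_rot: [3.139, 0.003, 2.171]
ft_force: [7.5, -18.3, 22.8]
opening: 0.039
```

Emit:
move_arm(commands=[0, 0, 0, 0, 0, 0, 1, 0, 0, 0, 0, 0, 0, 1, 0, 0, 0, 0, 0, 0, 1, 0, 0, 0, 0, 0, 0, 1, 0, 0, 0, 0, 0, 0, 1])

```text
time_s: 21.48
ee_pos: [0.5551, 0.0991, 0.1192]
tool_rot: [3.139, 0.002, 2.171]
ft_force: [1.5, -4.4, 7.1]
opening: 0.0386
```

Emit:
move_arm(commands=[0, 0, 0, 0, 0, 0.09, 1, 0, 0, 0, 0, 0, 0.09, 1, 0, 0, 0, 0, 0, 0.09, 1, 0, 0, 0, 0, 0, 0.08, 1, 0, 0, 0, 0, 0, 0, 1])

```text
time_s: 21.9
ee_pos: [0.5551, 0.0991, 0.1192]
tool_rot: [3.138, 0.001, 1.815]
ft_force: [1.3, -5.1, 6.9]
opening: 0.0386
```

Emit:
move_arm(commands=[0, 0, 0, 0, 0, 0, 1, 0, 0, 0, 0, 0, 0, 1, 0, 0, 0, 0, 0, 0, 0, 0, 0, 0, 0, 0, 0, 0, 0, 0, 0, 0, 0, 0, 0])

```text
time_s: 22.32
ee_pos: [0.5534, 0.1007, 0.1175]
tool_rot: [-3.141, -0.001, 1.822]
ft_force: [0.7, -0.4, -0.3]
opening: 0.0731
```

Emit:
move_arm(commands=[0, 0, 0, 0, 0, 0, 0, 0, 0, 0, 0, 0, 0, 0, 0, 0, 0, 0, 0, 0, 0, 0, 0, 0, 0, 0, 0, 0, 0, 0, -10, 0, 0, 0, 0])

```text
time_s: 22.73
ee_pos: [0.5524, 0.1002, 0.1261]
tool_rot: [-3.139, 0.0, 1.822]
ft_force: [-0.4, 0.3, -0.6]
opening: 0.0853
```

Emit:
move_arm(commands=[0, 0, -25, 0, 0, 0, 0, 0, 0, -25, 0, 0, 0, 0, 0, 0, -29, 0, 0, 0, 0, 0, 0, 0, 0, 0, 0.12, 1, 0, 0, 0, 0, 0, 0.12, 1])

```text
time_s: 23.15
ee_pos: [0.5546, 0.1004, 0.2093]
tool_rot: [3.138, -0.002, 1.577]
ft_force: [-0.8, -0.1, -1.1]
opening: 0.0637
```

Emit:
move_arm(commands=[0, 0, 0, 0, 0, 0.12, 1, 0, 0, 0, 0, 0, 0.12, 1, 0, 0, 0, 0, 0, 0.03, 1, 0, 0, 0, 0, 0, 0, 1, 0, 0, 0, 0, 0, 0, 1])

```text
time_s: 23.57
ee_pos: [0.5536, 0.1004, 0.2071]
tool_rot: [3.141, -0.0, 1.314]
ft_force: [0.3, 0.0, 0.9]
opening: 0.0007
```

Emit:
move_arm(commands=[0, 0, 0, 0, 0, 0, 1, 0, 0, 0, 0, 0, 0, 1, 0, 0, 0, 0, 0, 0, 1, 0, 0, 0, 0, 0, 0, 1, 0, 0, 0, 0, 0, 0, 1])

```text
time_s: 23.98
ee_pos: [0.5535, 0.1003, 0.2065]
tool_rot: [-3.142, -0.0, 1.312]
ft_force: [0.1, -0.4, -0.2]
opening: -0.0
```

```bash
python3 - <<'E'
from h import *
s=robot.sense();print(s["ee_pos"],s["tool_rot"],s["opening"])
y=s["tool_rot"][2];d=np.array([.5283,-.0535])-s["ee_pos"][:2]
print(1000*(d@[np.cos(y),np.sin(y)]),1000*(d@[np.sin(y),-np.cos(y)]))
E
```

```text
[0.55352539 0.1002852  0.20652017] [-3.14154632e+00 -6.43424258e-05  1.31217330e+00] -5.4877470663496e-08
-155.12215936596016 14.944030866055973
```

Emit:
move_arm(commands=[-26, 2.5, 0, 0, 0, 0, 1, -26, 2.5, 0, 0, 0, 0, 1, -26, 2.5, 0, 0, 0, 0, 1, -26, 2.5, 0, 0, 0, 0, 1, -26, 2.5, 0, 0, 0, 0, 1])

```text
time_s: 24.4
ee_pos: [0.532, -0.0298, 0.2066]
tool_rot: [3.141, -0.0, 1.312]
ft_force: [-0.1, 0.4, 0.3]
opening: 0.0003
```

Emit:
move_arm(commands=[-25, 2.5, 0, 0, 0, 0, 1, 0, 0, 20, 0, 0, 0, 1, 0, 0, 15, 0, 0, 0, 1, 0, 0, 10, 0, 0, 0, 1, 0, 0, 4, 0, 0, 0, 1])

```text
time_s: 24.82
ee_pos: [0.5276, -0.0532, 0.1561]
tool_rot: [-3.14, 0.001, 1.312]
ft_force: [0.2, 0.1, -0.4]
opening: -0.0002
```

Emit:
move_arm(commands=[0, 0, 2, 0, 0, 0, 1, 0, 0, 1, 0, 0, 0, 1, 0, 0, 1, 0, 0, 0, 1, 0, 0, 1, 0, 0, 0, 1, 0, 0, 1, 0, 0, 0, 1])

```text
time_s: 25.23
ee_pos: [0.5287, -0.0532, 0.1519]
tool_rot: [3.141, -0.0, 1.312]
ft_force: [-1.0, -0.3, -0.0]
opening: -0.0002
```

Emit:
move_arm(commands=[0, 0, 1, 0, 0, 0, 1, 0, 0, 1, 0, 0, 0, 1, 0, 0, 0.5, 0, 0, 0, 1, 0, 0, 0, 0, 0, 0, 1, 0, 0, 0, 0, 0, 0, 1])

```text
time_s: 25.65
ee_pos: [0.5286, -0.0529, 0.1492]
tool_rot: [3.141, -0.001, 1.312]
ft_force: [-0.5, 2.6, 4.4]
opening: -0.0001
```

Emit:
move_arm(commands=[0, 0, 1, 0, 0, 0, 1, 0, 0, 1, 0, 0, 0, 1, 0, 0, 1, 0, 0, 0, 1, 0, 0, 0, 0, 0, 0, 1, 0, 0, 0, 0, 0, 0, 1])

```text
time_s: 26.07
ee_pos: [0.5287, -0.0531, 0.1465]
tool_rot: [3.141, -0.001, 1.312]
ft_force: [-2.5, 2.7, 9.8]
opening: -0.0
```

Emit:
move_arm(commands=[0, 0, 0.5, 0, 0, 0, 1, 0, 0, 0, 0, 0, 0, 1, 0, 0, 0, 0, 0, 0, 1, 0, 0, 0, 0, 0, 0, 1, 0, 0, 0, 0, 0, 0, 1])

```text
time_s: 26.48
ee_pos: [0.5287, -0.0531, 0.1463]
tool_rot: [3.141, -0.001, 1.312]
ft_force: [-4.5, 3.4, 12.9]
opening: -0.0002
```

The board is seated at 13 N, 0.6 mm higher as predicted. I'll let the bubble settle, then check.

Emit:
move_arm(commands=[0, 0, 0, 0, 0, 0, 1, 0, 0, 0, 0, 0, 0, 1, 0, 0, 0, 0, 0, 0, 1, 0, 0, 0, 0, 0, 0, 1, 0, 0, 0, 0, 0, 0, 1])

```text
time_s: 26.9
ee_pos: [0.5287, -0.0531, 0.1464]
tool_rot: [3.141, -0.001, 1.312]
ft_force: [-4.1, 4.0, 13.9]
opening: 0.0002
```

Emit:
move_arm(commands=[0, 0, 0, 0, 0, 0, 1, 0, 0, 0, 0, 0, 0, 1, 0, 0, 0, 0, 0, 0, 1, 0, 0, 0, 0, 0, 0, 1, 0, 0, 0, 0, 0, 0, 1])

```text
time_s: 27.32
ee_pos: [0.5287, -0.0531, 0.1463]
tool_rot: [3.141, -0.001, 1.312]
ft_force: [-3.6, 3.3, 13.3]
opening: -0.0001
```

Emit:
move_arm(commands=[0, 0, 0, 0, 0, 0, 1, 0, 0, 0, 0, 0, 0, 1, 0, 0, 0, 0, 0, 0, 1, 0, 0, 0, 0, 0, 0, 1, 0, 0, 0, 0, 0, 0, 1])

```text
time_s: 27.73
ee_pos: [0.5287, -0.0531, 0.1464]
tool_rot: [3.141, -0.001, 1.312]
ft_force: [-3.7, 3.5, 13.0]
opening: 0.0001
```

Emit:
move_arm(commands=[0, 0, 0, 0, 0, 0, 1, 0, 0, 0, 0, 0, 0, 1, 0, 0, 0, 0, 0, 0, 1, 0, 0, 0, 0, 0, 0, 1, 0, 0, 0, 0, 0, 0, 1])

```text
time_s: 28.15
ee_pos: [0.5287, -0.0531, 0.1463]
tool_rot: [3.141, -0.001, 1.312]
ft_force: [-3.7, 4.0, 13.5]
opening: -0.0003
```

```bash
python3 - <<'E'
from h import *
a=bub("scene")
im=[];F=[]
for _ in range(4): im.append(robot.camera("wrist").astype(np.float32));F.append(robot.sense()["ft_force"][2])
print(np.round(F,1),robot.sense()["ee_pos"],robot.sense()["time_s"])
c=np.mean(im,0).astype(np.uint8)[:,:,::-1]
u,v=np.int32(proj("wrist",[.5268,-.133,.126]));print(u,v)
sc=robot.camera("scene")[180:360,130:350,::-1]
w=cv2.resize(c[v-35:v+35,u-80:u+80],(640,280),interpolation=cv2.INTER_CUBIC)
o=np.vstack([w,cv2.resize(a[40:160],(640,150))])
o=np.hstack([o,np.zeros((430,160,3),np.uint8)]);o[300:430,640:]=cv2.resize(sc,(160,130))
cv2.imwrite("pics/f2.png",o)
s=o[280:430,:640].astype(float);p=np.clip((s[...,1]-s[...,2])[30:95].mean(0),0,None);p[:150]=0;p[450:]=0;x=np.arange(640);m=p>p.max()*.5
print("scene bubble",x[m].min(),x[m].max(),"rings",[(lo+s[a:b].sum(2).mean(0)[lo:hi].argmin()) for a,b in((5,30),(85,110)) for lo,hi in((150,250),(340,430))])
E
```

```text
[13.2 14.2 13.2 14. ] [ 0.52869549 -0.05310054  0.14631536] 28.55
142 290
scene bubble 242 341 rings [np.int64(218), np.int64(393), np.int64(208), np.int64(384)]
```

View pics/f2.png

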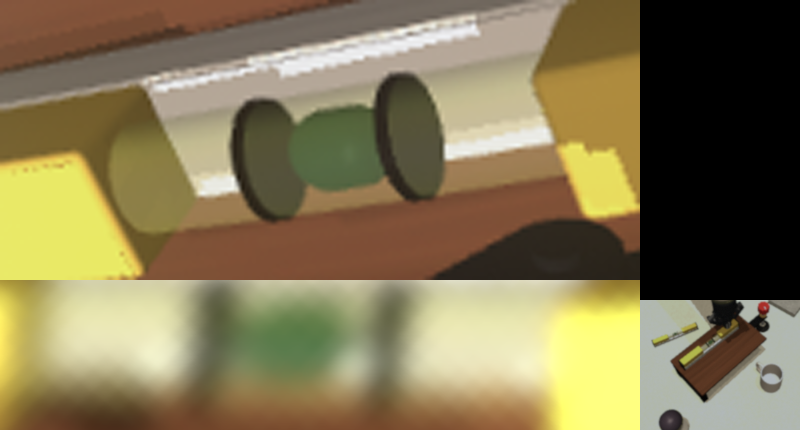

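Wrist view: the bubble's left edge is at 289 with the rings unchanged, against 286 for a centred bubble in the fitted model. Scene strip: the bubble is at 291 and the ring midpoint at 300. That puts it about +0.5 to +1.3 mm from centre, with the push steady at 13–14 N and the level straight, so I'm handing in.

```bash
python3 -c "
from rig import robot
print(robot.finish_job(),robot.sense()['ft_force'],robot.sense()['time_s'])"
```

```text
the job is handed in; nothing more can be done
the job is handed in; nothing more can be done
```

I handed the job in at about 28.6 s with the closed fingers still pressing on the level's foot-side yellow block. No verdict was reported.

**What I did:** I gripped the red knob and turned it 2.3 rad clockwise. I then pressed the level to seat the board and found the bubble about 1.5–2 mm short of centre, so I regripped the knob and added 0.35 rad. Then I pressed the level down again and held it there.

**Last checks:**
- **Push:** steady at 13–14 N.
- **Board:** taken as seated because it went stiff under the fingers (tool height 0.146 m); I had no direct reading of it.
- **Bubble:** about +0.5 mm from the wrist camera and +1.3 mm from the scene camera, both inside the ±3 mm limit.
- **Level and bystanders:** the level lies along the board. The arm did not go near the globe, mug or notebook; the last picture showed the globe and mug in place.

**What disagreed:** the unpressed reading before the last 0.1 rad of the first turn (+11.6 mm) predicted a pressed bubble almost exactly centred. The pressed view instead showed it about 2 mm short. I trusted the pressed reading and corrected to it.

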